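# Nest the emptied parts cups on the bench spigot

## Task

The parts cups are empty, so pack them away as one nest: push the yellow cup's hollow foot fully down onto the spigot of the round bench stand, with the blue cup standing inside the yellow one and the red cup inside the blue one, each upright and right down on the floor of the cup round it. Set the cups down gently rather than dropping them or tipping them over, and leave the tape dispenser, the cable-tie box, the connector bin and the stack of green trays where they are.

Things in the scene. Friction and masses are not known exactly. Their poses are not given: they have to be found in the camera images.
- large_cup: Yellow plastic cup, the widest: round, 66 mm outside diameter at the rim (64 at the floor), 58 mm high over all, wall 3.5 mm. Its lowest 20 mm is a narrower hollow foot, a sleeve open below: outside diameter 50, inside diameter 40, depth 20 mm. The cup's inner floor lies 24 mm above the origin; inside diameter 57 to 59 mm. Mass about 0.09 kg. Origin at the centre of its underside, z up. 
- middle_cup: Blue plastic cup: round, 52 mm outside diameter (50 at the floor), 58 mm high, wall 3.5 mm, floor 4 mm thick, inside diameter 43 to 45 mm. Standing in the yellow cup it rises 24 mm above the yellow rim. About 0.06 kg. Origin at the centre of its underside, z up. 
- small_cup: Red plastic cup, the narrowest and tallest: round, 37 mm outside diameter (35 at the floor), 78 mm high, wall 3.5 mm, floor 4 mm thick. Standing in the blue cup it rises 24 mm above the blue rim. About 0.05 kg. Origin at the centre of its underside, z up. 
- stand: Stand fixed to the bench: dark steel disc, 80 mm diameter, 8 mm thick, with an upright aluminium spigot at its centre, 36 mm diameter, rising 18 mm above the disc, its top 5 mm coned to 28 mm. When the yellow cup is home its foot rests on the disc: its origin is then 8 mm above the stand's origin. Origin at the centre of its underside, z up. 
- spigot_top (a point): Centre of the spigot's top face, 26 mm above the bench.
- tape_dispenser: Bystander, loose: grey tape dispenser with an amber roll, 50 (its x) by 120 (its y) mm, 77 mm high. Origin at the centre of its underside, z up. 
- tie_box: Bystander, loose: black open box of white cable ties, 80 (its x) by 120 (its y) mm, 55 mm high. Origin at the centre of its underside, z up. 
- parts_bin: Bystander, loose: grey open bin of red connectors, 80 (its x) by 110 (its y) mm, 60 mm high. Origin at the centre of its underside, z up. 
- tray_stack: Bystander, loose: one stack of green plastic trays, 110 (its x) by 130 (its y) mm, 88 mm high. Origin at the centre of its underside, z up. 
There are look-alikes about, which are no part of the job. There is more than one size of the stand; the one meant has the size given above.

How it is judged:
By the outcome, as a careful person would: the job done as asked, in the order asked, and still so for the second after the job is handed in, with the robot touching nothing.
It also fails if it takes over 70 s, if anything falls off the work surface, if the arm or the gripper's body presses on something with over 40 N, if the wrist force passes 120 N, or if a joint passes its speed limit or range.

## Robot

A 6-joint arm with a two-finger parallel gripper is mounted at the origin on the work surface. World frame = base frame: x ahead of the robot, y to its left, z up, the work surface at z = 0. Lengths are in m, angles in rad, forces in N, time in s.
With the tool pointing down it reaches from about 0.3 to 0.95 m from the base axis. Payload 3.1 kg.
Tool frame: the origin (TCP) lies midway between the tips of the shut fingers; the grasp point (between the pads) lies 19 mm behind it (manip.grasp_offset is the distance from the TCP to the grasp point, in m); z points along the fingers, y is the line along which they close (so a half turn about z gives the same grasp; the last joint's range is limited). The gripper opens to 85 mm and grips with 20 to 120 N. Pads are 22 mm wide; open, the fingers measure 114 mm over their backs; the gripper's body (76 mm by 85 mm) begins 54 mm behind the grasp point. The pads swing forward as they close: fully open they stand 13 mm farther back than shut.
Start: joints at [-1.171, 0.308, 1.634, -0, 1.2, -0.07], TCP at [0.283, -0.557, 0.231] pointing down, gripper open.
Joint ranges: [-3.06, 3.06], [-0.79, 1.96], [0.05, 2.63], [-1.19, 4.34], [0.05, 2.64], [-2.94, 2.94]. Speed limits (rad/s): [2.79, 2.79, 3.14, 3.14, 3.14, 3.14].

## Interface

Orientations are given as a rotation vector (axis times angle).
In Python, from bench import manip, snapshot, job gives the robot as it stands. Calls block until the motion is done:
- manip.move_ptp(position, orientation): joint-space move of the TCP to a pose.
- manip.move_linear(position, rot=None, rate=0.15, force_limit=None): straight line of the TCP; rot=None keeps the orientation; rate is the mean speed in m/s. With force_limit (N) it stops when the force on the tool has changed by that much, and returns True; else False.
- manip.set_joints(angles): joint-space move.
- manip.let_go() and manip.close_gripper(force=None): open the fingers fully, or close them until they stop; force is the grip in N (None keeps the last).
- manip.hold(seconds).
- manip.solve_ik(position, orientation): joint angles nearest the present ones, or None.
- manip.sense(): the state.
- snapshot(name): name is "scene" or "side" or "wrist"; returns a dict with "pixels" (420x560x3 uint8, red, green, blue), "fx", "fy", "cx", "cy" (pixels), "R" (3x3) and "t" (3): a world point X has camera coordinates R X + t; the wrist camera has in their place "mount" (4x4, takes a point from camera to tool coordinates, whose origin is the TCP and whose axes are the flange's). Camera axes: x right, y down, z forward; pixel columns grow to the right and rows downward; lengths in m; the calibration is good to about 2 mm. A picture is of the moment at which its call begins: read the wrist's pose just before it. There is no depth.
A pose or a line that the arm cannot do raises manip.Unreachable and nothing moves.
- job.hand_in(): hands the job in; it is judged then, once.
The state is a dict: "t": time; "joint_positions": joint angles; "qvel": joint speeds; "joint_efforts": joint torques, N m; "position": TCP position; "tcp_rot": TCP orientation; "contact_force": force on the tool from outside, world axes, zero at the start; "torque": the same for the moment, N m; "width": finger opening in m; "finger_force": force on a finger pad.
Only numpy, scipy, OpenCV 4.12 (cv2) and the standard library are available. Lean on these libraries where they do the work, as an engineer would, in place of code of your own. Each camera call takes 0.05 s, during which the arm holds its last target. There are 200 camera calls.

## Working session

There is one attempt and no reset: what is moved stays moved. The work goes in short steps, each a Python script; the robot and the scene stay as the last script left them, time stands still between calls to the robot, and variables do not carry over. Pictures are saved under pics/ and viewed, at most 10 in all, crops included, and the job is handed in when it is done.

```bash
mkdir -p pics; ls; python3 - <<'E'
from bench import manip,snapshot
import cv2,pickle
d={}
for n in("scene","side","wrist"):
    s=snapshot(n);d[n]=s;cv2.imwrite(f"pics/{n}0.png",s["pixels"][:,:,::-1])
d['s']=manip.sense();pickle.dump(d,open("d0.pkl","wb"))
print(d['s']['t'],d['s']['tcp_rot'],manip.grasp_offset)
for n in("scene","side"):print(n,d[n]['fx'],d[n]['cx'],d[n]['cy'],-d[n]['R'].T@d[n]['t'],d[n]['R'][2])
print(d['wrist']['mount'])
E
```

```text
pics
0.15 [-3.05354648e+00 -7.30786448e-01  5.44760028e-04] 0.0187
scene 388.1333040259568 278.4954133329536 204.7531956070794 [ 1.3287771  -0.29766818  0.58413391] [-0.7827795   0.28434837 -0.55353614]
side 381.3491347215413 273.0320248208264 203.6590136580679 [0.29612073 0.74137503 0.66212547] [ 0.2826731  -0.74339532 -0.60618423]
[[ 9.46182519e-04 -9.63571836e-01 -2.67447978e-01  6.75856242e-02]
 [ 9.99999134e-01  1.15628498e-03 -6.28092035e-04  7.12121447e-04]
 [ 9.14457876e-04 -2.67447152e-01  9.63572096e-01 -1.43338568e-01]
 [ 0.00000000e+00  0.00000000e+00  0.00000000e+00  1.00000000e+00]]
```

View pics/scene0.png

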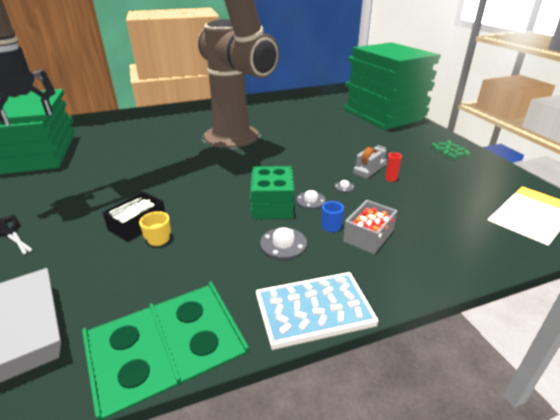

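View pics/side0.png

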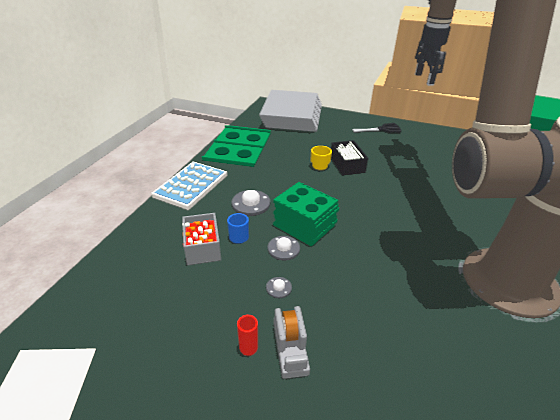

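The scene view shows yellow at (155,228), blue at (333,216) and red at (393,166). There are three candidate stands, at (284,241), (311,198) and (344,185). I'll measure the discs on the z = 8 mm plane and the cup rims on their rim planes.

```bash
cat > h.py <<'E'
import numpy as np,cv2
from scipy.optimize import least_squares
from scipy.spatial.transform import Rotation as Ro
def campose(s,st=None):
    if 'R' in s and s['R'] is not None: return s['R'].T,-s['R'].T@s['t']
    T=np.eye(4);T[:3,:3]=Ro.from_rotvec(st['tcp_rot']).as_matrix();T[:3,3]=st['position'];M=T@s['mount'];return M[:3,:3],M[:3,3]
def cast(s,px,z,st=None):
    A,c=campose(s,st);px=np.atleast_2d(px).astype(float)
    r=np.c_[(px[:,0]-s['cx'])/s['fx'],(px[:,1]-s['cy'])/s['fy'],np.ones(len(px))]@A.T
    return (c+r*((z-c[2])/r[:,2])[:,None])[:,:2]
def mask(img,col):
    h=cv2.cvtColor(img,cv2.COLOR_RGB2HSV);H,S,V=[h[...,i].astype(int) for i in range(3)]
    if col=='yellow':m=(H>20)&(H<34)&(S>150)&(V>70)
    if col=='blue':m=(H>105)&(H<128)&(S>150)&(V>60)
    if col=='red':m=((H<6)|(H>174))&(S>170)&(V>70)
    if col=='grey':m=(S<75)&(V>45)
    return m.astype(np.uint8)
def blob(m,near):
    n,l,st,c=cv2.connectedComponentsWithStats(m)
    ok=[i for i in range(1,n) if st[i,4]>40];i=min(ok,key=lambda i:np.hypot(*(c[i]-near)))
    return (l==i).astype(np.uint8),st[i],c[i]
def contour(m): return max(cv2.findContours(m,cv2.RETR_EXTERNAL,cv2.CHAIN_APPROX_NONE)[0],key=len)[:,0]
def fitc(P,r=None):
    f=(lambda v:np.hypot(*(P-v[:2]).T)-(v[2] if r is None else r))
    x0=np.r_[P.mean(0),0.03]
    return (least_squares(f,x0 if r is None else x0[:2],loss='soft_l1',f_scale=.001).x)
def rim(s,m,h,r,st=None):
    "rim circle from the half of the outline farthest from the camera, on plane z=h"
    P=cast(s,contour(m),h,st);A,c=campose(s,st);c0=P.mean(0)
    for _ in range(6):
        d=c0-c[:2];d/=np.hypot(*d);k=((P-c0)@d>0.0) if _ else ((P-c[:2])@d>np.quantile((P-c[:2])@d,.6))
        c0=fitc(P[k],r)
    return c0,np.std(np.hypot(*(P[k]-c0).T)-r)
E
python3 - <<'E'
import pickle;from h import *
d=pickle.load(open('d0.pkl','rb'))
px={'scene':dict(yellow=(155,228),blue=(333,216),red=(393,166),s1=(284,241),s2=(311,198),s3=(344,185)),
'side':dict(yellow=(320,157),blue=(238,228),red=(248,335),s1=(251,200),s2=(284,246),s3=(279,287))}
for n in px:
    s=d[n]
    for c,h,r in(('yellow',.058,.033),('blue',.058,.026),('red',.078,.0185)):
        m,b,ce=blob(mask(s['pixels'],c),px[n][c]);print(n,c,b,*rim(s,m,h,r))
    g=mask(s['pixels'],'grey')
    for k in('s1','s2','s3'):
        m,b,ce=blob(g,px[n][k]);P=cast(s,contour(m),.008);hull=cv2.convexHull(P.astype(np.float32))
        print(n,k,b,fitc(P),P.max(0)-P.min(0), cv2.minEnclosingCircle(hull))
im=[]
s=d['scene']['pixels'];a=cv2.resize(s[150:265,100:420],None,fx=2.5,fy=2.5,interpolation=cv2.INTER_CUBIC)
b=cv2.resize(d['side']['pixels'][135:385,180:380],None,fx=1.2,fy=1.2)
o=np.zeros((600,800,3),np.uint8);o[:287,:800]=a[:287,:800];o[290:590,:240]=b[:300,:240]
w=cv2.resize(d['wrist']['pixels'],(400,300));o[290:590,300:700]=w
cv2.imwrite('pics/crop1.png',o[:,:,::-1])
E
```

```text
scene yellow [139 211  31  35 819] [ 0.53757269 -0.32015197] 0.0016912270064642569
scene blue [322 201  22  31 592] [0.63970515 0.09312006] 0.001179161352052899
scene red [386 153  16  28 319] [0.49126814 0.36523472] 0.0011155914943895041
scene s1 [     0      0    560    420 165582] [-1.49240649 -0.1224133   2.28130625] [5.47505949 5.61207792] ((-1.2494027614593506, 1.882569432258606), 3.272237539291382)
scene s2 [     0      0    560    420 165582] [-1.49240649 -0.1224133   2.28130625] [5.47505949 5.61207792] ((-1.2494027614593506, 1.882569432258606), 3.272237539291382)
scene s3 [     0      0    560    420 165582] [-1.49240649 -0.1224133   2.28130625] [5.47505949 5.61207792] ((-1.2494027614593506, 1.882569432258606), 3.272237539291382)
side yellow [311 146  21  24 429] [ 0.53554643 -0.3175111 ] 0.0015342998651774844
side blue [227 213  22  31 559] [0.63612387 0.0937562 ] 0.0008641563899283458
side red [237 315  21  41 708] [0.48411088 0.37177002] 0.0005774086197118575
side s1 [     0      0    560    420 213037] [ 1.15765958 -1.39523665  2.02231013] [4.84300275 4.80411704] ((1.20301353931427, -2.168541193008423), 2.83543062210083)
side s2 [     0      0    560    420 213037] [ 1.15765958 -1.39523665  2.02231013] [4.84300275 4.80411704] ((1.20301353931427, -2.168541193008423), 2.83543062210083)
side s3 [     0      0    560    420 213037] [ 1.15765958 -1.39523665  2.02231013] [4.84300275 4.80411704] ((1.20301353931427, -2.168541193008423), 2.83543062210083)
```

View pics/crop1.png

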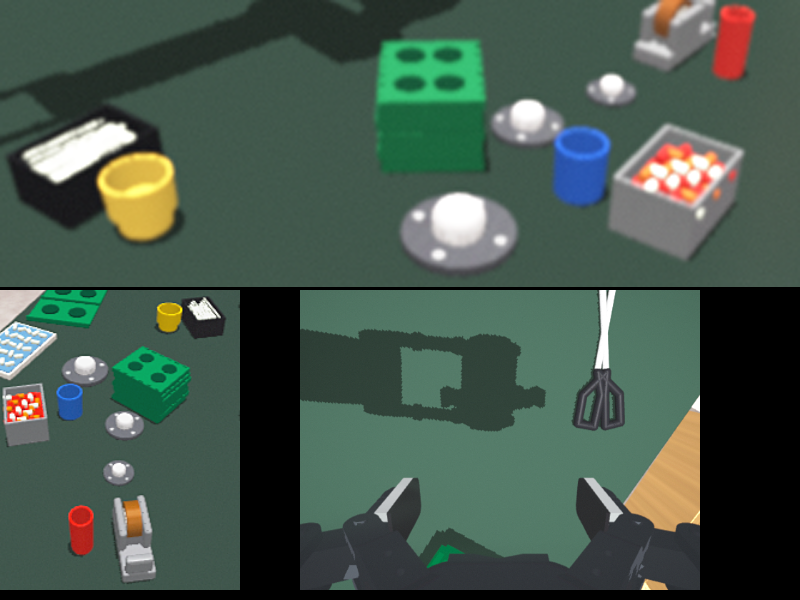

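Candidates in the scene view are the large stand (284,241), the middle one (311,199) and the small one (344,186). Next I'll get their disc diameters and the bystanders' positions.

```bash
python3 - <<'E'
import pickle;from h import *
d=pickle.load(open('d0.pkl','rb'))
px={'scene':((284,243),(311,199),(344,186)),'side':((251,202),(284,247),(279,288))}
for n in px:
    s=d[n];hs=cv2.cvtColor(s['pixels'],cv2.COLOR_RGB2HSV)
    print(n,[hs[y,x].tolist() for x,y in (px[n][0][0]-18,px[n][0][1]),(px[n][0][0]-35,px[n][0][1]+10)])if 0 else None
    g=((hs[...,1]<45)&(hs[...,2]>60)).astype(np.uint8);
    for p in px[n]:
        m,b,ce=blob(g,p);P=cast(s,contour(m),.008)
        A,c=campose(s);dd=P.mean(0)-c[:2];dd/=np.hypot(*dd);u=np.array([-dd[1],dd[0]])
        k=(P-P.mean(0))@dd<0.0   # near half: disc edge only
        print(n,p,b,'width',np.ptp(P@u).round(4),'fit',fitc(P[k]).round(4),'depth',np.ptp(P@dd).round(4))
S=d['scene'];D=d['side']
def C(name,s,pts,z):print(name,cast(s,pts,z).round(3).tolist())
q=lambda x,y:(100+x/2.5,150+y/2.5)
C('box top',S,[q(10,155),q(108,106),q(160,132),q(70,184)],.055)
C('bin top',S,[q(611,178),q(668,126),q(744,152),q(690,205)],.060)
C('trays top',S,[q(380,42),q(480,40),q(487,102),q(376,100)],.088)
C('tape bottom',S,[q(636,60),q(664,68),q(716,20)],.0)
v=lambda x,y:(180+x/1.2,135+(y-290)/1.2)
C('tape bottom side',D,[v(120,580),v(155,572)],0)
C('tape top side',D,[v(115,500),v(150,495)],.07)
E
```

```text
File "<stdin>", line 6
    print(n,[hs[y,x].tolist() for x,y in (px[n][0][0]-18,px[n][0][1]),(px[n][0][0]-35,px[n][0][1]+10)])if 0 else None
                                                                     ^
SyntaxError: invalid syntax
```

```bash
python3 - <<'E'
import pickle;from h import *
d=pickle.load(open('d0.pkl','rb'))
px={'scene':((284,243),(311,199),(344,186)),'side':((251,202),(284,247),(279,288))}
for n in px:
    s=d[n];hs=cv2.cvtColor(s['pixels'],cv2.COLOR_RGB2HSV)
    g=((hs[...,1]<45)&(hs[...,2]>60)).astype(np.uint8);
    for p in px[n]:
        m,b,ce=blob(g,p);P=cast(s,contour(m),.008)
        A,c=campose(s);dd=P.mean(0)-c[:2];dd/=np.hypot(*dd);u=np.array([-dd[1],dd[0]])
        k=(P-P.mean(0))@dd<0.0   # near half: disc edge only
        print(n,p,b,'width',np.ptp(P@u).round(4),'fit',fitc(P[k]).round(4),'depth',np.ptp(P@dd).round(4))
S=d['scene'];D=d['side']
def C(name,s,pts,z):print(name,cast(s,pts,z).round(3).tolist())
q=lambda x,y:(100+x/2.5,150+y/2.5)
C('box top',S,[q(10,155),q(108,106),q(160,132),q(70,184)],.055)
C('bin top',S,[q(611,178),q(668,126),q(744,152),q(690,205)],.060)
C('trays top',S,[q(380,42),q(480,40),q(487,102),q(376,100)],.088)
C('tape bottom',S,[q(636,60),q(664,68),q(716,20)],.0)
v=lambda x,y:(180+x/1.2,135+(y-290)/1.2)
C('tape bottom side',D,[v(120,580),v(155,572)],0)
C('tape top side',D,[v(115,500),v(150,495)],.07)
E
```

```text
scene (284, 243) [ 259  226   49   35 1308] width 0.1125 fit [ 0.6739 -0.0491  0.0538] depth 0.1254
scene (311, 199) [296 189  30  21 467] width 0.08 fit [0.5277 0.084  0.0374] depth 0.1027
scene (344, 186) [334 179  21  14 227] width 0.0578 fit [0.4937 0.2062 0.0288] depth 0.0771
side (251, 202) [231 190  40  26 800] width 0.1116 fit [ 0.6609 -0.04    0.0528] depth 0.1194
side (284, 247) [267 236  33  25 651] width 0.0793 fit [0.5127 0.0976 0.0387] depth 0.0856
side (279, 288) [266 277  26  22 449] width 0.0555 fit [0.4805 0.2172 0.0278] depth 0.0595
box top [[0.461, -0.43], [0.402, -0.334], [0.471, -0.289], [0.531, -0.377]]
bin top [[0.705, 0.089], [0.647, 0.184], [0.712, 0.227], [0.765, 0.135]]
trays top [[0.427, -0.046], [0.462, 0.057], [0.584, 0.016], [0.541, -0.085]]
tape bottom [[0.425, 0.28], [0.455, 0.302], [0.367, 0.433]]
tape bottom side [[0.408, 0.403], [0.363, 0.371]]
tape top side [[0.448, 0.32], [0.4, 0.291]]
```

The middle stand in the scene view, (311,199), measures 80 mm across, against 112 mm and 57 mm for the others, so it is the one meant. The enlarged crop confirms three separate sizes. Next come close wrist looks at the stand (two opposite yaws, to cancel the calibration bias) and at the cups.

```bash
cat >> h.py <<'E'
def rotd(yd):
    "tool down, closing line along yd (2-vector)"
    y=np.r_[np.array(yd)/np.hypot(*yd),0];z=np.array([0,0,-1.]);return Ro.from_matrix(np.c_[np.cross(y,z),y,z]).as_rotvec()
YD=dict(stand=(.948,-.318),yellow=(.56,-.83),blue=(-.521,.853),red=(.43,-.9))
def best(manip,p,yd):
    q0=np.array(manip.sense()['joint_positions']);o=[]
    for s in(1,-1):
        r=rotd(s*np.array(yd));q=manip.solve_ik(p,r)
        if q is not None:o.append((np.abs(np.array(q)-q0).max(),s,r))
    return sorted(o,key=lambda t:t[0])
E
python3 - <<'E'
from bench import manip,snapshot
from h import *;import pickle
out={}
def look(k,xy,yd,i=0,z=.24):
    b=best(manip,[*xy,z],yd);print(k,[(round(x[0],2),x[1]) for x in b])
    r=b[min(i,len(b)-1)][2];manip.move_ptp([*xy,z],r);manip.hold(.15);st=manip.sense();s=snapshot('wrist');out[k]=(s,st);print(st['t'],st['position'])
try:
    look('yellow',(.5365,-.319),YD['yellow']);look('stand',(.520,.091),YD['stand']);look('stand2',(.520,.091),YD['stand'],1)
    look('blue',(.638,.0935),YD['blue']);look('red',(.488,.368),YD['red'],z=.26)
finally:
    pickle.dump(out,open('d1.pkl','wb'))
    o=np.zeros((600,800,3),np.uint8)
    for i,k in enumerate(list(out)[:5]):
        y,x=divmod(i,3);o[y*200:y*200+200,x*266:x*266+266]=cv2.resize(out[k][0]['pixels'],(266,200))
    cv2.imwrite('pics/w1.png',o[:400,:,::-1])
E
```

```text
yellow [(np.float64(0.56), 1), (np.float64(2.7), -1)]
1.6083 [ 0.5356965  -0.32033445  0.23994518]
stand [(np.float64(0.7), 1), (np.float64(3.1), -1)]
3.325 [0.52045106 0.08995865 0.24000052]
stand2 [(np.float64(0.0), 1), (np.float64(3.14), -1)]
6.175 [0.52001141 0.09099507 0.24000624]
blue [(np.float64(0.69), 1), (np.float64(3.83), -1)]
7.075 [0.63693934 0.0935843  0.24007152]
red [(np.float64(0.6), -1), (np.float64(3.74), 1)]
8.4667 [0.48893923 0.36680721 0.25982266]
```

View pics/w1.png

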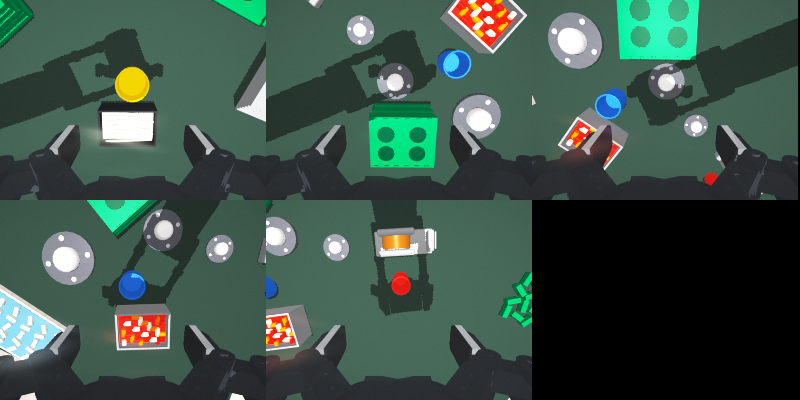

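The wrist views show the cups and the stand close to the image centres: yellow (278,176), stand (271,172), stand2 (282,172), blue (278,180) and red (284,178). Next I'll fit circles to them.

```bash
python3 - <<'E'
from h import *;import pickle
o=pickle.load(open('d1.pkl','rb'))
pc=dict(yellow=(278,176),blue=(278,180),red=(284,178))
for c,h,r in(('yellow',.058,.033),('blue',.058,.026),('red',.078,.0185)):
    s,st=o[c];m,b,ce=blob(cv2.morphologyEx(mask(s['pixels'],c),cv2.MORPH_CLOSE,np.ones((5,5))),pc[c])
    P=cast(s,contour(m),h,st);print(c,b,rim(s,m,h,r,st),fitc(P),fitc(P,r),'rimfree')
o2={}
for k,p in(('stand',(271,172)),('stand2',(282,172))):
    s,st=o[k];hs=cv2.cvtColor(s['pixels'],cv2.COLOR_RGB2HSV)
    print([hs[p[1],p[0]+dx].tolist() for dx in(0,15,24,30,40,60)])
    for name,g,z in(('disc',(hs[...,1]<50)&(hs[...,2]>30),.008),('spig',(hs[...,1]<50)&(hs[...,2]>165),.026)):
        g=g.astype(np.uint8);m,b,ce=blob(g,p)
        P=cast(s,cv2.convexHull(contour(m))[:,0],z,st);print(k,name,b,fitc(P),np.ptp(P,axis=0))
s=o['stand'][0]['pixels'][120:225,200:350];s2=o['stand2'][0]['pixels'][120:225,210:360]
cv2.imwrite('pics/st.png',cv2.resize(np.hstack([s,s2]),None,fx=2.6,fy=2.6,interpolation=cv2.INTER_NEAREST)[:,:,::-1])
E
```

```text
yellow [ 242  140   73   75 4249] (array([ 0.53824201, -0.31956494]), np.float64(0.00045336694163527493)) [ 0.53853963 -0.31936421  0.03300459] [ 0.53853897 -0.31936473] rimfree
blue [ 249  148   58   62 2678] (array([0.63661227, 0.0932835 ]), np.float64(0.000309085671941886)) [0.63550048 0.09251677 0.02670801] [0.63580683 0.09270094] rimfree
red [ 264  151   41   49 1548] (array([0.4843594 , 0.37058793]), np.float64(0.0003471607272915541)) [0.4824657  0.36949002 0.01971866] [0.48307146 0.36987844] rimfree
[[0, 1, 232], [10, 3, 221], [116, 20, 91], [116, 22, 93], [76, 72, 53], [73, 64, 56]]
stand disc [ 233  131   78   78 4711] [0.51522609 0.09224855 0.04025534] [0.0797623  0.08044545]
stand spig [ 234  154   56   41 1602] [0.505379   0.09469251 0.02629263] [0.05387347 0.040309  ]
[[15, 2, 236], [0, 0, 254], [118, 18, 184], [114, 19, 188], [77, 82, 100], [77, 84, 100]]
stand2 disc [ 244  132   78   78 4695] [0.51501021 0.09203712 0.04018655] [0.07992202 0.08051858]
stand2 spig [ 265  148   56   44 1636] [0.50333256 0.09092446 0.02675115] [0.05510721 0.03808675]
```

View pics/st.png

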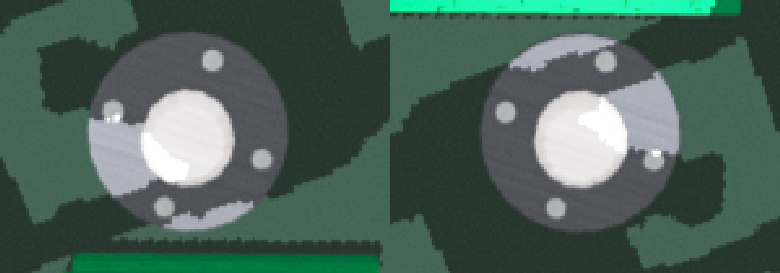

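The stand fit agrees to 0.2 mm from both yaws: (0.5151, 0.0921), diameter 80.4 mm, so this is the right stand and the wrist camera is unbiased. I'll pick up the yellow cup and seat it.

```bash
cat >> h.py <<'E'
ST=np.array([.5151,.0921])
def pick(manip,xy,yd,z,force=30,up=.22):
    r=best(manip,[*xy,up],yd)[0][2];manip.move_ptp([*xy,up],r)
    hit=manip.move_linear([*xy,z+.03],rate=.2,force_limit=12) or manip.move_linear([*xy,z],rate=.08,force_limit=12)
    if hit: print('HIT',manip.sense()['position']);return False
    manip.close_gripper(force);s=manip.sense();print('grip',s['width'],s['finger_force'],s['position'],s['t'])
    manip.move_linear([*xy,z+.03],rate=.06);manip.move_linear([*xy,up],rate=.15);s=manip.sense();print('up',s['width'],s['t']);return True
E
python3 - <<'E'
from bench import manip,snapshot
from h import *
if pick(manip,(.5385,-.3194),YD['yellow'],.020):
    r=best(manip,[*ST,.22],YD['stand'])[0][2];manip.move_ptp([*ST,.22],r)
    manip.move_linear([*ST,.060],rate=.12);s=manip.sense();print(s['width'],s['position'],s['contact_force'],s['t'])
    h=manip.move_linear([*ST,.0265],rate=.025,force_limit=15);s=manip.sense();print('seat',h,s['position'],s['contact_force'],s['width'],s['t'])
    cv2.imwrite('pics/seat.png',np.hstack([cv2.resize(snapshot(n)['pixels'][y:y+105,x:x+140],(400,300)) for n,y,x in(('scene',130,240),('side',180,215))])[:,:,::-1])
E
```

```text
grip 0.06364482542939263 33.22989595552286 [ 0.53896979 -0.31968956  0.02055256] 12.825
up 0.06405598132555096 14.7583
0.06353497040025226 [0.51597024 0.09218859 0.0608338 ] [ 0.78189255 -0.86717137 -0.60806163] 17.7667
seat True [0.51496014 0.09209852 0.02857936] [-0.88074503 -0.5887696   4.04318221] 0.0636377059550158 18.9667
```

View pics/seat.png

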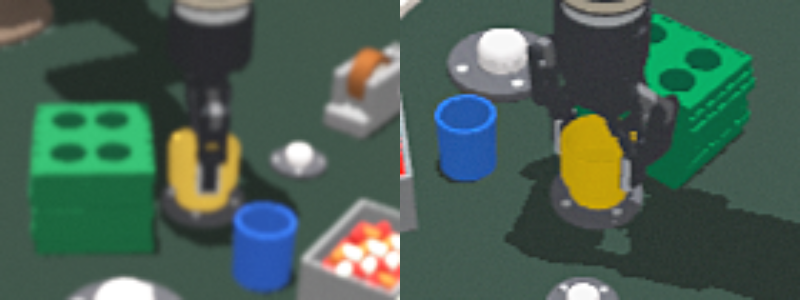

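The view shows the yellow cup upright on the disc, with contact at TCP z 0.0286, which is the expected fully home height (0.0205 + 0.008). I'll release it, check from above and pick the blue cup.

```bash
python3 - <<'E'
from bench import manip,snapshot
from h import *
manip.let_go();manip.move_linear([*ST,.08],rate=.08);manip.move_linear([*ST,.24],rate=.2);manip.hold(.2)
st=manip.sense();s=snapshot('wrist');m,b,c=blob(mask(s['pixels'],'yellow'),(275,160))
print(b,'rim',rim(s,m,.066,.033,st),fitc(cast(s,contour(m),.066,st)),st['t'])
for n,p in(('scene',(311,190)),('side',(284,235))):
    q=snapshot(n);m,b,c=blob(mask(q['pixels'],'yellow'),p);print(n,b,rim(q,m,.066,.033))
if pick(manip,(.6366,.0933),YD['blue'],.034): 
    st=manip.sense();print(st['position'],st['contact_force'])
E
```

```text
[ 239  144   75   77 4461] rim (array([0.51424448, 0.09090574]), np.float64(0.0003293002449938221)) [0.51411961 0.09063047 0.0330189 ] 21.375
scene [299 174  25  30 602] (array([0.51678962, 0.08731926]), np.float64(0.002202967307677608))
side [271 220  28  33 753] (array([0.5134048 , 0.09250514]), np.float64(0.0008825764646771741))
grip 0.05147522982994826 31.530930691908452 [0.63733183 0.0934312  0.03481432] 24.0917
up 0.051379423007069006 25.9333
[0.63562024 0.0932177  0.21849236] [-0.91744193 -0.43736293 -0.69226455]
```

```bash
cat >> h.py <<'E'
def place(manip,xy,zh,yd,start,lim=8):
    r=best(manip,[*xy,.24],yd)[0][2];manip.move_ptp([*xy,.24],r)
    manip.move_linear([*xy,start],rate=.12);manip.hold(.2);s=manip.sense();print('above',s['position'],s['contact_force'],s['width'])
    h=manip.move_linear([*xy,zh-.0015],rate=.03,force_limit=lim);s=manip.sense();print('down',h,s['position'],s['contact_force'],s['width'],s['t'])
    return s['position'][2]-zh
E
python3 - <<'E'
from bench import manip,snapshot
from h import *
e=place(manip,(.5142,.0908),.0668,YD['stand'],.115)
if abs(e)<.002:
    manip.let_go();manip.move_linear([.5142,.0908,.12],rate=.08);manip.move_linear([.5142,.0908,.24],rate=.2);manip.hold(.2)
    st=manip.sense();s=snapshot('wrist');m,b,c=blob(mask(s['pixels'],'blue'),(275,150))
    print(b,'rim',rim(s,m,.090,.026,st),fitc(cast(s,contour(m),.090,st)),st['t'])
s=snapshot('wrist')['pixels'][80:230,180:380]
cv2.imwrite('pics/blue.png',np.hstack([cv2.resize(s,(400,300))]+[cv2.resize(snapshot(n)['pixels'][y:y+105,x:x+140],(400,300)) for n,y,x in(('side',180,215),)])[:,:,::-1])
E
```

```text
above [0.51487709 0.09088266 0.11587623] [0.19568569 0.53481939 0.16673059] 0.05098143380656797
down True [0.51413959 0.09080933 0.0667437 ] [0.05014774 0.65673133 3.56164815] 0.05069924260800008 29.525
[ 245  154   62   69 3062] rim (array([0.51344764, 0.0894771 ]), np.float64(0.000758545870901641)) [0.51447102 0.09024185 0.02494182] 31.75
```

View pics/blue.png

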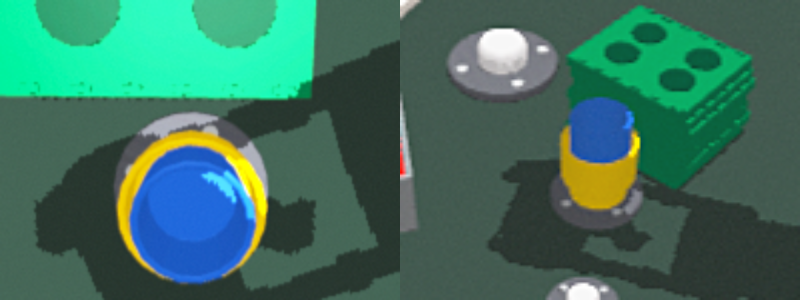

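Blue is seated upright inside yellow, with contact at 0.0667 against an expected 0.0668. The wrist crop shows concentric rims. Next, the red cup.

```bash
python3 - <<'E'
from bench import manip,snapshot
from h import *
st=manip.sense();s=snapshot('wrist');h=cv2.cvtColor(s['pixels'],cv2.COLOR_RGB2HSV)
m,b,c=blob(((h[...,0]>88)&(h[...,0]<128)&(h[...,1]>120)&(h[...,2]>60)).astype(np.uint8),(275,185))
hull=cv2.drawContours(np.zeros_like(m),[cv2.convexHull(contour(m))],-1,1,-1)
c0,e=rim(s,hull,.090,.026,st);print(b,c0,e,fitc(cast(s,contour(hull),.090,st)))
c0=np.clip(c0,[.512,.088],[.517,.0935])
if pick(manip,(.4844,.3706),YD['red'],.055,up=.24):
    zg=.0556
    e=place(manip,c0,zg+.036,YD['stand'],.145)
    print('err',e)
    cv2.imwrite('pics/red.png',np.hstack([cv2.resize(snapshot(n)['pixels'][y:y+105,x:x+140],(400,300)) for n,y,x in(('scene',120,240),('side',170,215))])[:,:,::-1])
E
```

```text
[ 246  153   62   69 3247] [0.51362959 0.09001145] 0.0005986249816744318 [0.51330636 0.08889581 0.02633342]
grip 0.03497660820691244 30.142896152101457 [0.48488369 0.37096371 0.05560156] 35.0917
up 0.03490068416635969 36.925
above [0.51444113 0.09008935 0.14603313] [-1.06716905  0.29106262 -1.04811614] 0.03505720210554463
down True [0.51361535 0.09002383 0.0915279 ] [-1.18096168  0.05250541  4.73091999] 0.03526202534038013 40.9333
err -7.20952791317675e-05
```

Red reached the floor, with contact 0.1 mm from the expected height. I'll release, retreat and check.

```bash
python3 - <<'E'
from bench import manip,snapshot
from h import *
manip.let_go();p=manip.sense()['position'];manip.move_linear([p[0],p[1],.16],rate=.08);manip.move_linear([p[0],p[1],.27],rate=.2);manip.hold(.2)
w=snapshot('wrist')['pixels']
manip.move_ptp([.45,-.25,.3],manip.sense()['tcp_rot']);print(manip.sense()['t'])
a=[cv2.resize(snapshot(n)['pixels'],(400,300)) for n in('scene','side')]
b=[cv2.resize(w,(400,300)),cv2.resize(snapshot('side')['pixels'][160:265,215:355],(400,300))]
cv2.imwrite('pics/end.png',np.vstack([np.hstack(a),np.hstack(b)])[:,:,::-1])
E
```

```text
48.1583
```

View pics/end.png

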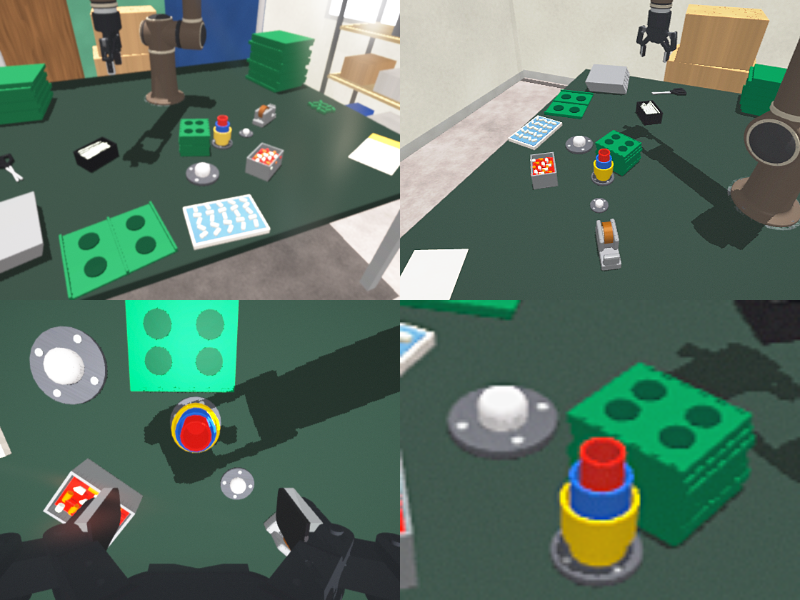

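The nest stands upright on the middle stand (side-view crop around (600,510)), with equal rises of the blue and red rims. The bystanders haven't moved, so I'm handing it in.

```bash
python3 -c "
from bench import job
print(job.hand_in())"
```

```text
the job is handed in; nothing more can be done
None
```

The job is handed in at about 48 s of the 70 s: the yellow cup is home on the 80 mm stand with the blue cup inside it and the red cup inside the blue, all upright and fully down, and the bystanders look unmoved in the final pictures.

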